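Snap the spring clip onto the tube and slide it against the collar

ROBOT

A 6-joint arm with a two-finger parallel gripper is mounted at the origin on a cart in front of the work surface, level with it; the furniture and walls round the work are solid. World frame = base frame: x ahead of the robot, y to its left, z up, the work surface at z = 0. Lengths are in m, angles in degrees, forces in N, time in s.
With the tool pointing down it reaches from about 0.2 to 0.875 m from the base axis. Payload 3.4 kg.
Tool frame: the origin (TCP) lies between the finger pads; the fingertips stand 19 mm ahead of it and the grasp point (between the pads) is the TCP; z points along the fingers, y is the line along which they close (so a half turn about z gives the same grasp; the last joint's range is limited). The gripper opens to 94 mm and grips with 3 to 60 N. Pads are 16 mm wide; open, the fingers measure 119 mm over their backs; the gripper's body (75 mm by 177 mm) begins 78 mm behind the grasp point.
Start: joints at [57.525, 15.808, 86.224, -0, 77.962, -6.933], TCP at [0.248, 0.519, 0.202] pointing down, gripper open.
Joint ranges: [-165.64, 165.64], [-43.16, 119.46], [12.63, 154.43], [-67.54, 247.53], [6.08, 155.33], [-154.97, 154.97]. Speed limits (degrees/s): [147.25, 147.25, 180, 180, 180, 180].

INTERFACE

Orientations are given as a 3x3 rotation matrix whose columns are the frame's x, y, z axes.
In Python, from plant import status, optics, ctrl, models gives the robot as it stands. The module is installed in compiled form; this text tells all that it offers.
- The arm moves only by the tool move_arm, never from a script. Its argument "increments" is a list of rows, each a list of 3 entries, a list of its own where there are three numbers: the shift along the tool's x, y, z in m, then the turn, a rotation vector about the tool's x, y, z in degrees, then the closure, from -1 (fully open) to 1 (shut). In form: [[[tx, ty, tz], [rx, ry, rz], fingers], ...]. A call has 1 to 12 rows; each row is the pose to reach, as a shift and turn from the pose commanded when the call began, along the tool's axes at that moment; what a row does not reach only later rows make up. A row lasts 1/10 s, in which the tool goes at most 50 mm and 8.59 degrees, less where a joint would pass 70% of its speed; a pose out of reach is approached as far as the arm can. A call with a gripper value outside its range is refused whole. The fingers move at their own pace and stop on an object; the grip force is fixed at half the most. Time passes only in rows, so rows that repeat a pose let the fingers close. It gives the time, the measured TCP pose, the force, the opening and the grip force at its end, in the units of the state.
- status.state(): the state, without advancing time (a new reading comes with each control period).
- optics.capture(name): name is "scene" or "top" or "wrist"; returns a dict with "frame" (480x640x3 uint8, blue, green, red), "fx", "fy", "cx", "cy" (pixels), "dist" ([k1, k2, p1, p2, k3] as OpenCV has them; the pictures are not rectified), "world_to_cam" (4x4, takes a point from world to camera coordinates); the wrist camera has in their place "tool_from_camera" (4x4, takes a point from camera to tool coordinates, whose origin is the TCP and whose axes are the flange's). Camera axes: x right, y down, z forward; pixel columns grow to the right and rows downward; lengths in m; the calibration is good to about 2 mm. A picture is of the moment at which its call begins: read the wrist's pose just before it. There is no depth.
- ctrl.sign_off(): hands the job in; it is judged then, once.
Trained networks look in a picture, given as the dict that the camera call returned (one of the last four; its "shot" number tells which), for a name from the list of things; names that differ only in an ending like _2 or _b are one class to them, and where a whole thing is asked for, a point or a joint stands for the part that bears it (a point fixed in the world has none). Each returns a list of dicts, best first, with "p" (0 to 1); they miss things now and then, are a little off and sometimes report something else, mostly with a low value. They report only what shows in the picture. A call takes as long as a camera call. They do not tell look-alikes from the thing itself.
- models.recognise(name, picture): "bbox" ([left, top, right, bottom] in pixels, round what is visible of it).
- models.silhouettes(name, picture): "region" (480x640 bool, what is visible of it) and "bbox" ([left, top, right, bottom] in pixels, round what is visible of it).
The state is a dict: "clock": time; "q": joint angles; "qd": joint speeds; "tau": joint torques, N m; "ee_pos": TCP position; "eef_rot": TCP orientation; "contact_force": force on the tool from outside, world axes, zero at the start; "torque": the same for the moment, N m; "opening": opening from 0.0 (shut) to 1.0 (fully open); "grip_force": force on a finger pad.
Only numpy, scipy, OpenCV 4.12 (cv2) and the standard library are available. Lean on these libraries where they do the work, as an engineer would, in place of code of your own. Each camera call takes 0.05 s, during which the arm holds its last target. There are 200 camera calls.

TASK

Press the larger of the two grey spring clips straight down over the middle of the bare stretch of tube on the stand until both its jaws have snapped round below the tube and its saddle sits home on it, then slide it along the tube until it touches the dark collar, and let go of it there. The tube's height on its posts is set differently every time, so go by feel and gently: never push on the stand or tube with more than about 30 N. Leave the small clip and the other things on the bench where they are.

Things in the scene. Friction and masses are not known exactly. Their poses are not given: they have to be found in the camera images.
- clip_tab (a point): Grip point of the larger grey clip (about 75 g), which stands on the bench on its jaws. Its grip tab: 18 mm thick (local x), 24 mm long (local y), 38 mm high; this point is on its middle line, 14.5 mm below the top, 21.5 mm above the 36 mm wide rubber-lined saddle, 61 mm above the jaws' feet. z is up, y the bore axis; the bore (24 mm) is centred 42 mm below this point. Same after a half turn.
- jaw_l (a joint): Spread of the clip's sprung jaw on local -x, rad: about -0.05 relaxed, -0.05 to 0.02 snapped round the tube, about 0.13 when forced over the tube's widest point. The jaws' feet flare to 30 mm inner spacing, so 3 mm off centre is forgiven.
- jaw_r (a joint): The same for the jaw on local +x. The push over the tube takes about 6 to 12 N, which drops as the jaws snap; then the saddle meets the top of the tube and the force climbs steeply. Snapped on, it slides along the tube with under 5 N.
- stand_mid (a point): Centre of the top of the stand's base plate (60 x 170 x 10 mm), 10 mm above the bench. y runs along the tube, z up. The tube (24 mm thick) lies straight above along y. Its bare stretch is y = -52 to +18 mm (middle -17), where the collar begins; a clip touching the collar is centred at y = +6 mm.
- small_clip_mid (a point): Middle of the smaller grey clip (20 x 18 mm, 42 mm high, bore 12 mm) that stands on the bench near the larger one; a bystander, not to be moved.
- tape: Roll of green tape lying on the bench, 90 mm across, 19 mm high; origin under its centre. Bystander.
- jar_a: Sample jar with yellow cap, 47 mm across, 80 mm high; origin under its centre. Bystander.
- jar_b: A second such jar. Bystander.
- vial: Small glass vial with cap, 23 mm across, 50 mm high; origin under its centre. Bystander.
- oring_box: Small plain box 32 x 52 x 20 mm; origin under its centre. Bystander.
- stand: The fixed stand as a whole (origin under the base plate's centre): tube 166 mm long in two grey 34 x 34 mm blocks, 20 mm long, centred at y = -62 and +62 mm; dark collar 36 mm across, y = +18 to +26 mm. The tube's axis is 46 to 82 mm above the bench, set anew each time on adjustable posts and clamped fast: not measured, to be felt or seen.
- seat_pin (a joint): Steel tell-tale pin, 6 mm thick, in the clip's saddle, m: 0 when it stands out 4 mm into the bore, about 0.0035 to 0.004 when the saddle sits home on the tube. Light spring, under 1 N.
Not all that is in view belongs to the job. Leave any orange look-alike of the part that bears clip_tab alone.

How it is judged (in metres and radians):
On the way, in this order (a step that is already met when the one before it is completed fails the run):
1. the larger clip is snapped round the tube on its bare stretch, at least 8 mm short of the collar (value of joint seat_pin above 0.002 m and value of joint each of jaw_l, jaw_r below 0.05 rad and x of clip_tab in the frame of stand_mid between -0.005 and 0.005 m and angle between clip_tab's own z axis and vertical below 0.12 rad and angle between the y axis of clip_tab and the y axis of stand_mid, either way round below 0.12 rad and y of clip_tab in the frame of stand_mid between -0.045 and -0.002 m), for 0.2 s.
2. it has been slid along the tube against the collar (value of joint seat_pin above 0.002 m and value of joint each of jaw_l, jaw_r below 0.05 rad and x of clip_tab in the frame of stand_mid between -0.005 and 0.005 m and angle between clip_tab's own z axis and vertical below 0.12 rad and angle between the y axis of clip_tab and the y axis of stand_mid, either way round below 0.12 rad and y of clip_tab in the frame of stand_mid above 0.004 m), for 0.2 s.
At the end, for the whole second after the job is handed in: The larger clip sits upright on the tube, saddle home (tell-tale pin in by over 2 of its 4 mm), both jaws closed below it (spread under 0.05 rad), upright and square within 7 degrees, within 2 mm of touching the collar on its bare side, released and at rest (all of step 2 and y of clip_tab in the frame of stand_mid below 0.0085 m and linear speed of clip below 0.02 m/s).
It fails at once if the stand and tube are pushed with more than 35 N in all (contact force between anything else and stand above 35 N).
It fails at once if a bystander moved by more than 15 mm (distance of any of small_clip_mid, tape, jar_a, jar_b, vial, oring_box from where it was at the start of the episode above 0.015 m).
It also fails if it takes over 45 s, if anything falls off the work surface, if the arm or the gripper's body presses on something with over 40 N, if the wrist force passes 120 N, or if a joint passes its speed limit or range.

## Working session

There is one attempt and no reset: what is moved stays moved. The work goes in short steps, Python scripts to look and compute and a tool call to move; the robot and the scene stay as the last step left them, time stands still between calls to the robot, and variables do not carry over. Pictures are saved under pics/ and viewed, at most 10 in all, crops included, and the job is handed in when it is done.

Besides the shell and the picture viewer there is one more tool, called after "Emit:" as a command line: name --argument value ..., lists and objects as JSON in quotes. move_arm: Moves the arm, as the interface text tells. Its arguments: {"type":"object","properties":{"increments":{"type":"array","items":{"type":"array"}}},"required":["increments"]}

```bash
mkdir -p pics; cat > h.py <<'E'
import numpy as np, cv2
from plant import status, optics, ctrl, models
def ray(c,u,v,Twc=None):
    K=np.array([[c['fx'],0,c['cx']],[0,c['fy'],c['cy']],[0,0,1.]])
    p=cv2.undistortPoints(np.array([[[u,v]]],float),K,np.array(c['dist'],float))[0,0]
    if Twc is None: Twc=np.linalg.inv(np.array(c['world_to_cam']))
    return Twc[:3,3],Twc[:3,:3]@np.array([p[0],p[1],1])
def atz(c,u,v,z,Twc=None):
    o,d=ray(c,u,v,Twc); return o+d*(z-o[2])/d[2]
def wristT(c,s):
    T=np.eye(4);T[:3,:3]=s['eef_rot'];T[:3,3]=s['ee_pos'];return T@np.array(c['tool_from_camera'])
E
python3 - <<'E'
from h import *
for n in ['top','scene']:
    c=optics.capture(n); cv2.imwrite(f'pics/{n}.png',c['frame'])
    print(n,np.linalg.inv(c['world_to_cam'])[:3,3].round(3))
    for k in ['clip_tab','small_clip_mid','stand']:
        for r in models.recognise(k,c)[:4]:
            b=r['bbox'];print(k,round(r['p'],2),np.round(b),atz(c,(b[0]+b[2])/2,(b[1]+b[3])/2,0.04).round(3))
E
```

```text
top [0.476 0.156 0.979]
clip_tab 0.74 [182. 282. 208. 305.] [0.473 0.346 0.04 ]
clip_tab 0.61 [138. 269. 165. 289.] [0.498 0.422 0.04 ]
small_clip_mid 0.26 [405. 154. 437. 190.] [ 0.679 -0.041  0.04 ]
stand 0.81 [384. 255. 492. 296.] [ 0.501 -0.066  0.04 ]
scene [-0.083 -0.145  0.606]
clip_tab 0.96 [218. 232. 243. 271.] [0.466 0.339 0.04 ]
clip_tab 0.75 [200. 217. 216. 251.] [0.494 0.416 0.04 ]
small_clip_mid 0.72 [275. 245. 287. 268.] [0.497 0.241 0.04 ]
stand 0.56 [382. 273. 486. 351.] [ 0.487 -0.066  0.04 ]
```

View pics/top.png

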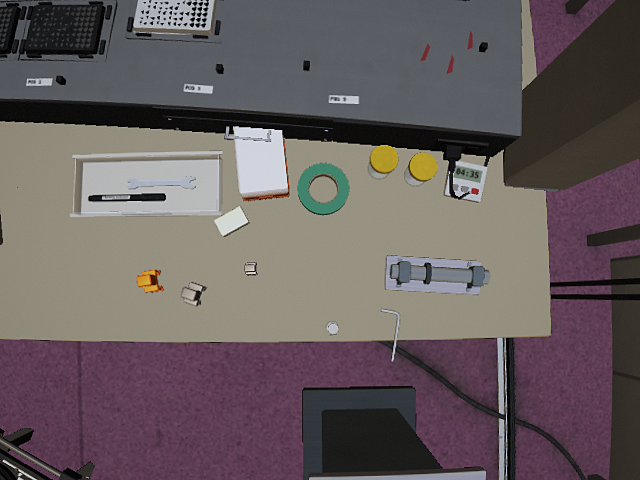

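View pics/scene.png

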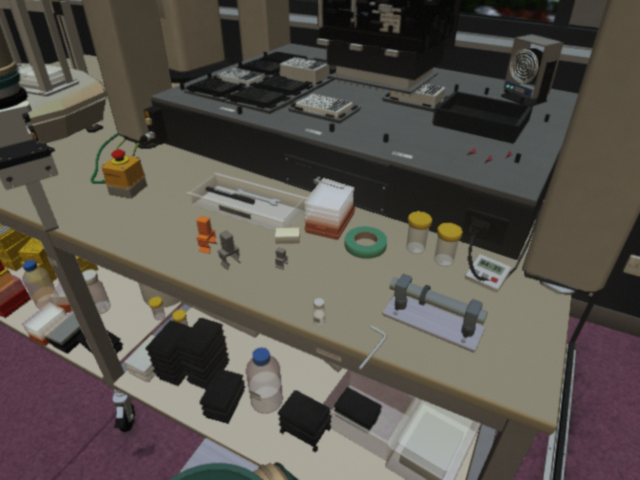

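Candidates in the top view are the orange look-alike at (150,281), the larger grey clip at (195,293) and the small grey clip at (251,268). I choose (195,293) because it is grey and the larger of the two. The stand is at (433,275) and its collar at (428,273), on the +y (left) side.

```bash
python3 - <<'E'
from h import *
s=status.state();print(np.round(s['eef_rot'],3).tolist(),s['ee_pos'],s['opening'],s['contact_force'],s['clock'])
c=optics.capture('wrist');print(np.round(c['tool_from_camera'],3).tolist(),c['fx'])
c=optics.capture('top')
cv2.imwrite('pics/crop.png',cv2.resize(np.hstack([c['frame'][240:320,120:270],c['frame'][240:320,370:510]]),None,fx=2.75,fy=5))
r=models.silhouettes('stand',c)[0]['region'].astype(np.uint8)
f=cv2.cvtColor(c['frame'],cv2.COLOR_BGR2HSV)
for u,v in [(386,256),(481,258),(479,295),(386,289),(386,290)]: print(u,v,atz(c,u,v,0.01).round(3))
print(c['fx'])
E
```

```text
[[-0.902, 0.431, -0.0], [0.431, 0.902, -0.0], [-0.0, -0.0, -1.0]] [0.2479334  0.5187469  0.20235355] 0.9989389390038012 [ 0.55492128 -0.27221668 -0.56309327] 0.4
[[-0.001, -0.967, -0.255, 0.074], [1.0, -0.001, 0.0, -0.002], [-0.001, -0.255, 0.967, -0.182], [0.0, 0.0, 0.0, 1.0]] 404.48230828588146
386 256 [0.536 0.019 0.01 ]
481 258 [ 0.531 -0.151  0.01 ]
479 295 [ 0.465 -0.146  0.01 ]
386 289 [0.478 0.02  0.01 ]
386 290 [0.477 0.02  0.01 ]
558.9428433868904
```

View pics/crop.png

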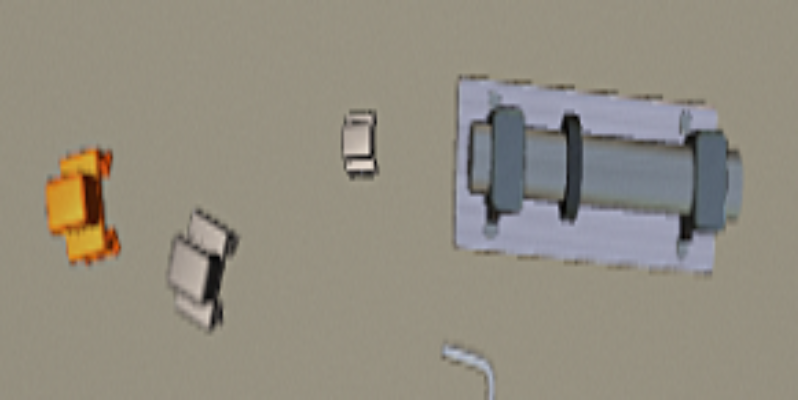

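Emit:
move_arm --increments '[[[-0.028, -0.006, 0], [0, 0, 8.2], 0], [[-0.056, -0.012, 0], [0, 0, 16.4], 0], [[-0.084, -0.018, 0], [0, 0, 24.6], 0], [[-0.112, -0.024, 0], [0, 0, 32.8], 0], [[-0.14, -0.03, 0], [0, 0, 41], 0], [[-0.168, -0.036, 0], [0, 0, 49.2], 0], [[-0.196, -0.042, 0], [0, 0, 57.4], 0], [[-0.224, -0.048, 0], [0, 0, 65.6], 0], [[-0.252, -0.054, 0], [0, 0, 73.8], 0], [[-0.278, -0.06, 0], [0, 0, 82], 0], [[-0.278, -0.06, 0], [0, 0, 82], 0]]'

```text
clock: 1.65
ee_pos: [0.4755, 0.3429, 0.2023]
eef_rot: [[0.306, 0.952, 0.001], [0.952, -0.306, -0.001], [-0.0, 0.002, -1.0]]
contact_force: [0.0, 0.5, -0.9]
opening: 0.498
grip_force: 0.0
```

```bash
python3 - <<'E'
from h import *
s=status.state();print(np.round(s['eef_rot'],3).tolist(),s['ee_pos'],s['clock'])
c=optics.capture('wrist');cv2.imwrite('pics/w1.png',c['frame'])
T=wristT(c,s)
for r in models.silhouettes('clip_tab',c)[:3]: print(r['p'],r['bbox'])
Ti=np.linalg.inv(T)
p=Ti@np.array([*s['ee_pos'][:2],.0755,1]);print(p, c['fx']*p[0]/p[2]+c['cx'],c['fy']*p[1]/p[2]+c['cy'])
E
```

```text
[[0.306, 0.952, 0.001], [0.952, -0.306, -0.001], [-0.0, 0.002, -1.0]] [0.4754864  0.34291348 0.20229301] 1.65
0.94 [284.3, 92.8, 335.8, 136.0]
[-2.00461316e-04 -9.38096085e-03  3.17065302e-01  1.00000000e+00] 316.5004264168119 225.69388445914052
```

View pics/w1.png

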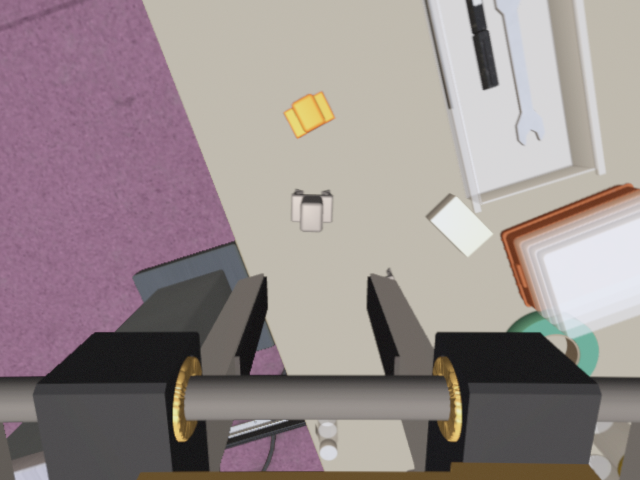

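The close view shows the larger grey clip, tab top at about (312,218), already square to the fingers. The orange look-alike is at (310,114).

```bash
python3 - <<'E'
from h import *
s=status.state()
c=optics.capture('wrist');f=c['frame'];T=wristT(c,s);R=np.array(s['eef_rot'])
cv2.imwrite('pics/w2.png',cv2.resize(f[180:245,280:345],None,fx=9,fy=9,interpolation=cv2.INTER_NEAREST))
p=atz(c,312,217.5,.0755,T);print(p,R.T@(p-s['ee_pos']))
E
```

```text
[0.4710866  0.35219024 0.0755    ] [ 0.00660032 -0.00372019  0.12682441]
```

View pics/w2.png

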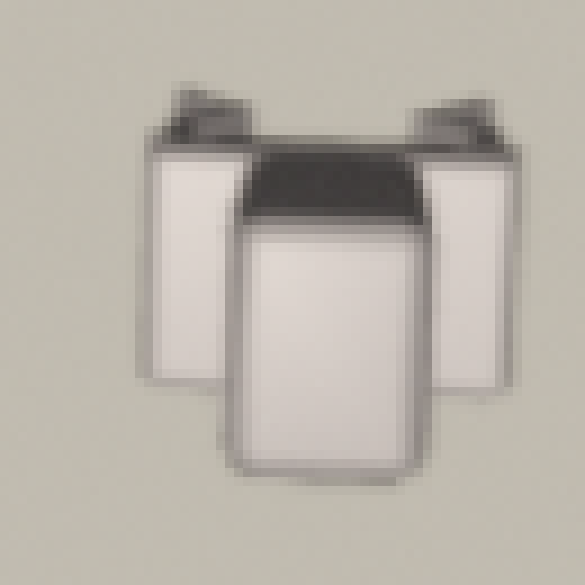

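Emit:
move_arm --increments '[[[0.006, 0, 0.03], [0, 0, 1.3], 0], [[0.006, 0, 0.065], [0, 0, 1.3], 0], [[0.006, 0, 0.1], [0, 0, 1.3], 0], [[0.006, 0, 0.125], [0, 0, 1.3], 0], [[0.006, 0, 0.139], [0, 0, 1.3], 0], [[0.006, 0, 0.139], [0, 0, 1.3], 0], [[0.006, 0, 0.139], [0, 0, 1.3], 1], [[0.006, 0, 0.139], [0, 0, 1.3], 1], [[0.006, 0, 0.139], [0, 0, 1.3], 1], [[0.006, 0, 0.139], [0, 0, 1.3], 1], [[0.006, 0, 0.139], [0, 0, 1.3], 1]]'

```text
clock: 2.9
ee_pos: [0.4753, 0.3508, 0.0644]
eef_rot: [[0.323, 0.946, 0.002], [0.946, -0.323, 0.001], [0.001, 0.001, -1.0]]
contact_force: [-0.8, -0.6, 2.5]
opening: 0.186
grip_force: 30.0
```

Emit:
move_arm --increments '[[[0, 0, -0.03], [0, 0, 0], 1], [[0, 0, -0.07], [0, 0, 0], 1], [[-0.02, 0.008, -0.11], [0, 0, -2], 1], [[-0.06, 0.025, -0.15], [0, 0, -4], 1], [[-0.1, 0.041, -0.165], [0, 0, -6], 1], [[-0.145, 0.06, -0.165], [0, 0, -8], 1], [[-0.19, 0.078, -0.165], [0, 0, -10], 1], [[-0.235, 0.096, -0.165], [0, 0, -12], 1], [[-0.28, 0.115, -0.165], [0, 0, -14], 1], [[-0.325, 0.133, -0.165], [0, 0, -15.8], 1], [[-0.37, 0.152, -0.165], [0, 0, -15.8], 1], [[-0.4, 0.164, -0.165], [0, 0, -15.8], 1]]'

```text
clock: 4.1
ee_pos: [0.5005, -0.0842, 0.2286]
eef_rot: [[0.055, 0.998, 0.0], [0.998, -0.055, -0.001], [-0.001, 0.0, -1.0]]
contact_force: [0.4, 0.3, -0.6]
opening: 0.186
grip_force: 30.0
```

Emit:
move_arm --increments '[[[0, 0, 0], [0, 0, 0], 1], [[0, 0, 0], [0, 0, 0], 1]]'

```text
clock: 4.3
ee_pos: [0.5004, -0.0813, 0.2283]
eef_rot: [[0.055, 0.998, -0.001], [0.998, -0.055, 0.001], [0.001, -0.001, -1.0]]
contact_force: [-0.0, -0.0, -0.4]
opening: 0.189
grip_force: 30.0
```

```bash
python3 - <<'E'
from h import *
s=status.state();print(s['ee_pos'],s['contact_force'])
c=optics.capture('wrist');cv2.imwrite('pics/w3.png',c['frame'])
T=wristT(c,s);print(T[:3,3])
c=optics.capture('scene')
cv2.imwrite('pics/s3.png',cv2.resize(c['frame'][180:360,350:520],None,fx=3.3,fy=3.3))
E
```

```text
[ 0.50040065 -0.08125356  0.22826535] [-0.02777601 -0.0419803  -0.40946186]
[ 0.50373674 -0.00984857  0.41059067]
```

View pics/w3.png

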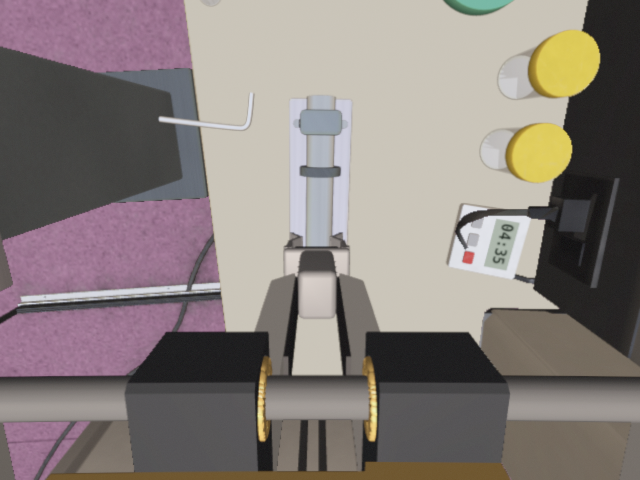

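View pics/s3.png

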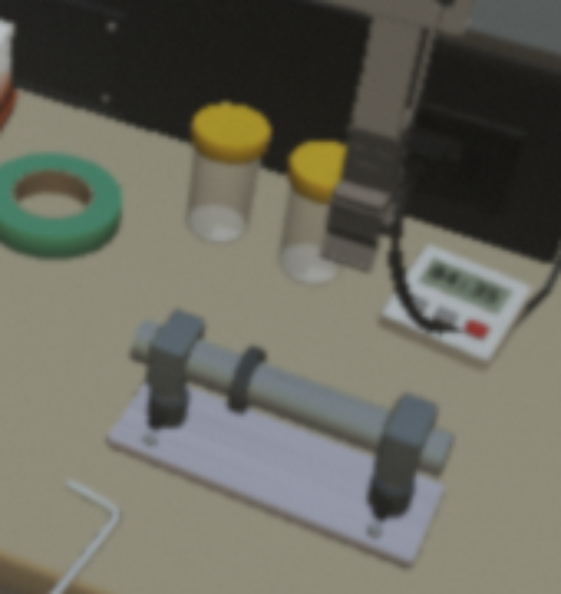

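The wrist view shows the clip gripped square, tab top at about (317,285). The tube runs at about column 320, the collar is at (320,171) and the far block at (321,122). The scene view shows the clip upright in the fingers with clear air below it.

```bash
python3 - <<'E'
from h import *
s=status.state()
c=optics.capture('wrist');T=wristT(c,s);f=c['frame'].astype(float)
print(c['cx'],c['cy'],np.linalg.norm(np.array(c['frame'][150,:5].astype(float)[0])))
for r in [145,155,165,171,190,205,215]:
    g=np.abs(np.diff(cv2.GaussianBlur(f,(3,3),0.8)[r,280:360],axis=0)).sum(1)
    pk=[280.5+i for i in range(1,78) if g[i]>12 and g[i]>=g[i-1] and g[i]>g[i+1]]
    print(r,pk,[int(g[int(p-280.5)]) for p in pk])
t=optics.capture('top')
# triangulate collar top
def tri(A,B):
    (o1,d1),(o2,d2)=A,B
    M=np.stack([d1,-d2],1);k=np.linalg.lstsq(M,o2-o1,rcond=None)[0]
    return o1+k[0]*d1,o2+k[1]*d2
print(tri(ray(c,320,171,T),ray(t,427.6,273)))
sc=optics.capture('scene')
print(tri(ray(c,320,171,T),ray(sc,350+251/3.3,180+352/3.3)))
for v in (145,205): print(atz(c,320,v,.085,T))
np.set_printoptions(linewidth=200)
g=t['frame'][273,375:500].astype(int).sum(1);print(g)
E
```

```text
316.75615624735116 237.6612384136492 116.05602095539895
145 [289.5, 305.5, 308.5, 332.5, 334.5, 349.5] [28, 65, 26, 34, 82, 24]
155 [289.5, 305.5, 308.5, 331.5, 334.5, 349.5, 351.5] [27, 62, 24, 25, 69, 33, 16]
165 [289.5, 305.5, 308.5, 331.5, 333.5, 349.5, 351.5] [27, 69, 29, 29, 70, 24, 14]
171 [289.5, 299.5, 337.5, 340.5, 348.5] [27, 133, 14, 153, 25]
190 [290.5, 305.5, 308.5, 330.5, 333.5, 348.5, 350.5] [28, 75, 25, 29, 81, 24, 12]
205 [290.5, 305.5, 308.5, 330.5, 332.5, 347.5, 349.5] [28, 67, 19, 32, 85, 36, 21]
215 [290.5, 305.5, 307.5, 330.5, 332.5, 347.5] [27, 61, 24, 30, 88, 25]
(array([ 0.50468044, -0.04023992,  0.07125583]), array([ 0.50351239, -0.04049879,  0.07127608]))
(array([ 0.5046741 , -0.04006559,  0.07311948]), array([ 0.50510941, -0.04172781,  0.07327645]))
[ 0.50565906 -0.01880207  0.085     ]
[ 0.50323875 -0.06635548  0.085     ]
[449 444 450 443 448 445 448 447 458 426 377 466 512 524 441 109 200 389 429 416 413 421 445 312 221 337 319 321 326 324 325 319 319 330 322 235 356 409 409 401 404 395 399 393 401 397 400 402 398
 405 442  94 176 174 171 162 215 423 396 387 393 397 394 401 398 401 398 400 401 399 402 404 402 407 400 402 405 403 407 405 404 407 407 406 408 407 410 405 410 418 423   9 147  72  74  68  78  74
  58 192 383 524 546 531 524 518 513 508 499 494 500 498 184 111 199 398 588 416 222 371 469 500 211   0  27]
```

Emit:
move_arm --increments '[[[0, 0.0013, 0.02], [0, 0, 1], 1], [[0, 0.0013, 0.05], [0, 0, 1], 1], [[0, 0.0013, 0.075], [0, 0, 1], 1], [[0, 0.0013, 0.09], [0, 0, 1], 1], [[0, 0.0013, 0.096], [0, 0, 1], 1], [[0, 0.0013, 0.098], [0, 0, 1], 1], [[0, 0.0013, 0.098], [0, 0, 1], 1], [[0, 0.0013, 0.098], [0, 0, 1], 1]]'

```text
clock: 5.35
ee_pos: [0.5028, -0.0811, 0.1314]
eef_rot: [[0.07, 0.998, 0.002], [0.998, -0.07, -0.0], [-0.0, 0.002, -1.0]]
contact_force: [0.8, -0.6, -1.0]
opening: 0.185
grip_force: 30.0
```

```bash
python3 - <<'E'
from h import *
s=status.state();print(s['ee_pos'],s['contact_force'])
c=optics.capture('wrist');w=c['frame'][100:330,220:420]
t=optics.capture('scene')['frame'][220:350,370:500]
cv2.imwrite('pics/w4.png',np.hstack([cv2.resize(w,(400,460)),cv2.resize(t,(400,460))]))
E
```

```text
[ 0.50282015 -0.08106593  0.13141326] [ 0.76855046 -0.56107838 -0.99274051]
```

View pics/w4.png

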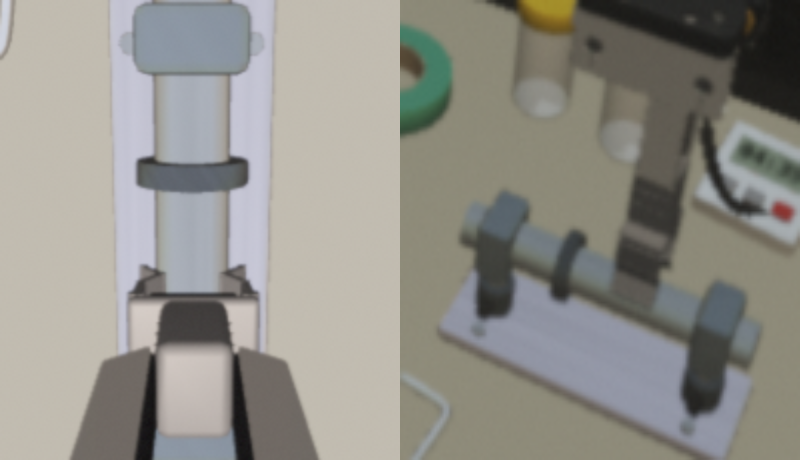

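The left half shows the clip centred over the tube: clip column about 193, tube about 192 in the crop, and square. In the right half the jaws are right over the tube, so I start pressing by feel.

Emit:
move_arm --increments '[[[0, 0, 0.0015], [0, 0, 0], 1], [[0, 0, 0.003], [0, 0, 0], 1], [[0, 0, 0.0045], [0, 0, 0], 1], [[0, 0, 0.006], [0, 0, 0], 1], [[0, 0, 0.006], [0, 0, 0], 1]]'

```text
clock: 5.95
ee_pos: [0.5018, -0.081, 0.1242]
eef_rot: [[0.071, 0.998, -0.001], [0.998, -0.071, 0.0], [0.0, -0.001, -1.0]]
contact_force: [0.2, 0.2, -1.0]
opening: 0.19
grip_force: 30.0
```

Emit:
move_arm --increments '[[[0, 0, 0.001], [0, 0, 0], 1], [[0, 0, 0.002], [0, 0, 0], 1], [[0, 0, 0.003], [0, 0, 0], 1], [[0, 0, 0.004], [0, 0, 0], 1], [[0, 0, 0.004], [0, 0, 0], 1]]'

```text
clock: 6.45
ee_pos: [0.5024, -0.0811, 0.1205]
eef_rot: [[0.071, 0.998, 0.001], [0.998, -0.071, -0.0], [0.0, 0.001, -1.0]]
contact_force: [0.3, 0.3, -0.4]
opening: 0.187
grip_force: 30.0
```

Emit:
move_arm --increments '[[[0, 0, 0.001], [0, 0, 0], 1], [[0, 0, 0.002], [0, 0, 0], 1], [[0, 0, 0.003], [0, 0, 0], 1], [[0, 0, 0.003], [0, 0, 0], 1]]'

```text
clock: 6.85
ee_pos: [0.5027, -0.0813, 0.1185]
eef_rot: [[0.071, 0.998, 0.002], [0.998, -0.071, -0.0], [-0.0, 0.002, -1.0]]
contact_force: [-0.2, 0.7, 5.7]
opening: 0.189
grip_force: 30.0
```

Emit:
move_arm --increments '[[[0, 0, 0.001], [0, 0, 0], 1], [[0, 0, 0.002], [0, 0, 0], 1], [[0, 0, 0.002], [0, 0, 0], 1]]'

```text
clock: 7.15
ee_pos: [0.5028, -0.0813, 0.1167]
eef_rot: [[0.07, 0.998, 0.002], [0.998, -0.07, -0.001], [-0.001, 0.002, -1.0]]
contact_force: [1.0, -0.1, 6.9]
opening: 0.189
grip_force: 30.0
```

Emit:
move_arm --increments '[[[0, 0, 0.001], [0, 0, 0], 1], [[0, 0, 0.002], [0, 0, 0], 1], [[0, 0, 0.002], [0, 0, 0], 1]]'

```text
clock: 7.45
ee_pos: [0.5028, -0.0813, 0.1146]
eef_rot: [[0.07, 0.998, 0.002], [0.998, -0.07, -0.001], [-0.001, 0.002, -1.0]]
contact_force: [-0.1, 0.3, 6.7]
opening: 0.192
grip_force: 30.0
```

Emit:
move_arm --increments '[[[0, 0, 0.001], [0, 0, 0], 1], [[0, 0, 0.002], [0, 0, 0], 1], [[0, 0, 0.002], [0, 0, 0], 1]]'

```text
clock: 7.75
ee_pos: [0.5026, -0.0813, 0.1121]
eef_rot: [[0.07, 0.998, 0.001], [0.998, -0.07, -0.0], [-0.0, 0.001, -1.0]]
contact_force: [0.8, 0.2, 4.1]
opening: 0.189
grip_force: 30.0
```

Emit:
move_arm --increments '[[[0, 0, 0.001], [0, 0, 0], 1], [[0, 0, 0.002], [0, 0, 0], 1], [[0, 0, 0.002], [0, 0, 0], 1]]'

```text
clock: 8.05
ee_pos: [0.5022, -0.0811, 0.1091]
eef_rot: [[0.071, 0.998, 0.0], [0.998, -0.071, 0.0], [0.0, 0.0, -1.0]]
contact_force: [1.8, 0.5, 0.4]
opening: 0.187
grip_force: 30.0
```

Emit:
move_arm --increments '[[[0, 0, 0.001], [0, 0, 0], 1], [[0, 0, 0.002], [0, 0, 0], 1], [[0, 0, 0.002], [0, 0, 0], 1]]'

```text
clock: 8.35
ee_pos: [0.5019, -0.0809, 0.1069]
eef_rot: [[0.071, 0.998, -0.0], [0.998, -0.071, 0.0], [0.0, -0.0, -1.0]]
contact_force: [1.7, -0.6, -3.3]
opening: 0.188
grip_force: 30.0
```

Emit:
move_arm --increments '[[[0, 0, 0.001], [0, 0, 0], 1], [[0, 0, 0.001], [0, 0, 0], 1]]'

```text
clock: 8.55
ee_pos: [0.5019, -0.0809, 0.106]
eef_rot: [[0.071, 0.998, -0.0], [0.998, -0.071, 0.0], [0.0, -0.0, -1.0]]
contact_force: [2.7, -0.3, -3.5]
opening: 0.189
grip_force: 30.0
```

Emit:
move_arm --increments '[[[0, 0, 0.001], [0, 0, 0], 1], [[0, 0, 0.001], [0, 0, 0], 1]]'

```text
clock: 8.75
ee_pos: [0.502, -0.081, 0.1052]
eef_rot: [[0.071, 0.998, -0.0], [0.998, -0.071, 0.0], [0.0, -0.0, -1.0]]
contact_force: [1.6, 0.1, -3.0]
opening: 0.186
grip_force: 30.0
```

Emit:
move_arm --increments '[[[0, 0, 0.001], [0, 0, 0], 1], [[0, 0, 0.001], [0, 0, 0], 1]]'

```text
clock: 8.95
ee_pos: [0.502, -0.081, 0.1043]
eef_rot: [[0.07, 0.998, -0.0], [0.998, -0.07, 0.0], [0.0, -0.0, -1.0]]
contact_force: [1.1, -0.4, -1.8]
opening: 0.184
grip_force: 30.0
```

Emit:
move_arm --increments '[[[0, 0, 0.001], [0, 0, 0], 1], [[0, 0, 0.001], [0, 0, 0], 1]]'

```text
clock: 9.15
ee_pos: [0.502, -0.081, 0.1034]
eef_rot: [[0.07, 0.998, 0.0], [0.998, -0.07, 0.0], [0.0, 0.0, -1.0]]
contact_force: [2.6, -0.0, -2.4]
opening: 0.189
grip_force: 30.0
```

Emit:
move_arm --increments '[[[0, 0, 0.001], [0, 0, 0], 1], [[0, 0, 0.001], [0, 0, 0], 1]]'

```text
clock: 9.35
ee_pos: [0.502, -0.081, 0.1024]
eef_rot: [[0.07, 0.998, 0.0], [0.998, -0.07, 0.0], [0.0, 0.0, -1.0]]
contact_force: [1.4, -0.5, -2.3]
opening: 0.185
grip_force: 30.0
```

Emit:
move_arm --increments '[[[0, 0, 0.001], [0, 0, 0], 1], [[0, 0, 0.001], [0, 0, 0], 1]]'

```text
clock: 9.55
ee_pos: [0.5021, -0.0811, 0.1017]
eef_rot: [[0.07, 0.998, 0.0], [0.998, -0.07, -0.0], [-0.0, 0.0, -1.0]]
contact_force: [0.8, 0.0, -0.5]
opening: 0.188
grip_force: 30.0
```

Emit:
move_arm --increments '[[[0, 0, 0.001], [0, 0, 0], 1], [[0, 0, 0.001], [0, 0, 0], 1]]'

```text
clock: 9.75
ee_pos: [0.5022, -0.0811, 0.1016]
eef_rot: [[0.07, 0.998, 0.001], [0.998, -0.07, -0.0], [-0.0, 0.001, -1.0]]
contact_force: [0.3, 0.3, 6.5]
opening: 0.186
grip_force: 30.0
```

Emit:
move_arm --increments '[[[0, 0, 0.001], [0, 0, 0], 1], [[0, 0, 0.001], [0, 0, 0], 1]]'

```text
clock: 9.95
ee_pos: [0.5023, -0.0812, 0.1015]
eef_rot: [[0.07, 0.998, 0.001], [0.998, -0.07, -0.001], [-0.0, 0.001, -1.0]]
contact_force: [-1.7, 0.4, 13.3]
opening: 0.188
grip_force: 30.0
```

The saddle is home: the force climbs 7 N per mm at z = 0.1016. I hold briefly, ease off, then slide towards the collar (tool +x).

Emit:
move_arm --increments '[[[0, 0, 0], [0, 0, 0], 1], [[0, 0, 0], [0, 0, 0], 1], [[0, 0, 0], [0, 0, 0], 1], [[0, 0, -0.0015], [0, 0, 0], 1], [[0.003, 0, -0.0015], [0, 0, 0], 1], [[0.006, 0, -0.0015], [0, 0, 0], 1], [[0.009, 0, -0.0015], [0, 0, 0], 1], [[0.012, 0, -0.0015], [0, 0, 0], 1], [[0.015, 0, -0.0015], [0, 0, 0], 1], [[0.018, 0, -0.0015], [0, 0, 0], 1], [[0.018, 0, -0.0015], [0, 0, 0], 1]]'

```text
clock: 11.05
ee_pos: [0.5038, -0.0648, 0.1017]
eef_rot: [[0.069, 0.998, 0.001], [0.998, -0.069, -0.004], [-0.004, 0.001, -1.0]]
contact_force: [-0.4, -4.7, 6.4]
opening: 0.187
grip_force: 30.0
```

Emit:
move_arm --increments '[[[0.001, 0, 0], [0, 0, 0], 1], [[0.002, 0, 0], [0, 0, 0], 1], [[0.002, 0, 0], [0, 0, 0], 1]]'

```text
clock: 11.35
ee_pos: [0.5039, -0.0633, 0.1017]
eef_rot: [[0.069, 0.998, 0.001], [0.998, -0.069, -0.005], [-0.005, 0.001, -1.0]]
contact_force: [-1.3, -4.5, 6.0]
opening: 0.189
grip_force: 30.0
```

Emit:
move_arm --increments '[[[0.001, 0, 0], [0, 0, 0], 1], [[0.002, 0, 0], [0, 0, 0], 1], [[0.002, 0, 0], [0, 0, 0], 1]]'

```text
clock: 11.65
ee_pos: [0.5041, -0.0613, 0.1018]
eef_rot: [[0.069, 0.998, 0.001], [0.998, -0.069, -0.005], [-0.005, 0.001, -1.0]]
contact_force: [-0.0, -5.3, 5.3]
opening: 0.188
grip_force: 30.0
```

Emit:
move_arm --increments '[[[0.001, 0, 0], [0, 0, 0], 1], [[0.002, 0, 0], [0, 0, 0], 1], [[0.002, 0, 0], [0, 0, 0], 1]]'

```text
clock: 11.95
ee_pos: [0.5042, -0.0593, 0.1017]
eef_rot: [[0.069, 0.998, 0.001], [0.998, -0.069, -0.005], [-0.005, 0.001, -1.0]]
contact_force: [-0.5, -5.3, 6.6]
opening: 0.183
grip_force: 30.0
```

Emit:
move_arm --increments '[[[0.001, 0, 0], [0, 0, 0], 1], [[0.0015, 0, 0], [0, 0, 0], 1], [[0.0015, 0, 0], [0, 0, 0], 1]]'

```text
clock: 12.25
ee_pos: [0.5043, -0.0579, 0.1017]
eef_rot: [[0.069, 0.998, 0.001], [0.998, -0.069, -0.005], [-0.005, 0.001, -1.0]]
contact_force: [-0.9, -5.6, 6.2]
opening: 0.189
grip_force: 30.0
```

Emit:
move_arm --increments '[[[0.001, 0, 0], [0, 0, 0], 1], [[0.001, 0, 0], [0, 0, 0], 1]]'

```text
clock: 12.45
ee_pos: [0.5044, -0.0568, 0.1018]
eef_rot: [[0.069, 0.998, 0.001], [0.998, -0.069, -0.005], [-0.005, 0.001, -1.0]]
contact_force: [-0.9, -5.8, 5.7]
opening: 0.188
grip_force: 30.0
```

Emit:
move_arm --increments '[[[0.001, 0, 0], [0, 0, 0], 1], [[0.001, 0, 0], [0, 0, 0], 1]]'

```text
clock: 12.65
ee_pos: [0.5044, -0.0565, 0.1018]
eef_rot: [[0.069, 0.998, 0.001], [0.998, -0.069, -0.006], [-0.006, 0.001, -1.0]]
contact_force: [-0.3, -6.7, 6.3]
opening: 0.189
grip_force: 30.0
```

Emit:
move_arm --increments '[[[0.001, 0, 0], [0, 0, 0], 1], [[0.001, 0, 0], [0, 0, 0], 1]]'

```text
clock: 12.85
ee_pos: [0.5044, -0.0562, 0.1018]
eef_rot: [[0.068, 0.998, 0.001], [0.998, -0.068, -0.007], [-0.007, 0.001, -1.0]]
contact_force: [-1.5, -8.5, 6.7]
opening: 0.187
grip_force: 30.0
```

Emit:
move_arm --increments '[[[0.001, 0, 0], [0, 0, 0], 1], [[0.001, 0, 0], [0, 0, 0], 1]]'

```text
clock: 13.05
ee_pos: [0.5045, -0.0555, 0.1019]
eef_rot: [[0.068, 0.998, 0.001], [0.998, -0.068, -0.008], [-0.008, 0.001, -1.0]]
contact_force: [-1.2, -9.4, 7.3]
opening: 0.187
grip_force: 30.0
```

Emit:
move_arm --increments '[[[0.001, 0, 0], [0, 0, 0], 1], [[0.001, 0, 0], [0, 0, 0], 1]]'

```text
clock: 13.25
ee_pos: [0.5046, -0.0548, 0.1019]
eef_rot: [[0.068, 0.998, 0.001], [0.998, -0.068, -0.008], [-0.008, 0.001, -1.0]]
contact_force: [-1.8, -9.6, 6.2]
opening: 0.188
grip_force: 30.0
```

```bash
python3 - <<'E'
from h import *
c=optics.capture('wrist');w=c['frame'][100:330,220:420]
t=optics.capture('scene')['frame'][220:350,370:500]
cv2.imwrite('pics/w5.png',np.hstack([cv2.resize(w,(400,460)),cv2.resize(t,(400,460))]))
E
```

```text
(no output)
```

View pics/w5.png

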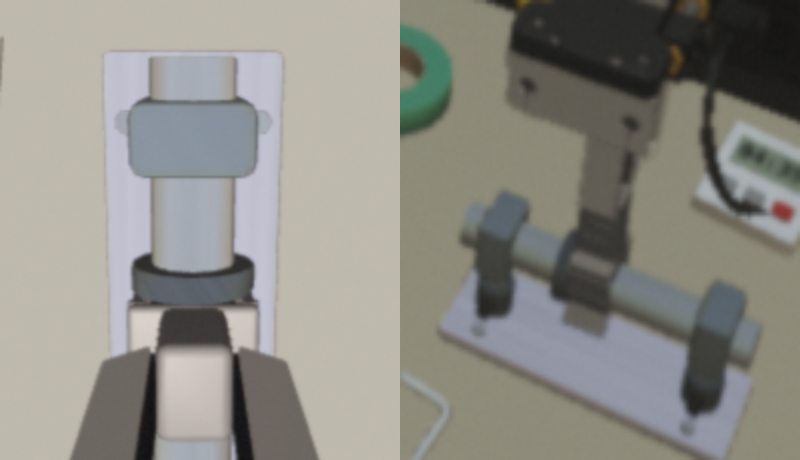

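The picture shows the saddle up against the collar at (193,300) with no gap. On the right the jaws are closed round the tube. I relax the push and release.

Emit:
move_arm --increments '[[[-0.0005, 0, 0], [0, 0, 0], 1], [[-0.0005, 0, 0], [0, 0, 0], 1], [[-0.0005, 0, 0], [0, 0, 0], 0], [[-0.0005, 0, 0], [0, 0, 0], 0], [[-0.0005, 0, 0], [0, 0, 0], 0], [[-0.0005, 0, 0], [0, 0, 0], 0], [[-0.0005, 0, -0.01], [0, 0, 0], 0], [[-0.0005, 0, -0.03], [0, 0, 0], 0], [[-0.0005, 0, -0.06], [0, 0, 0], 0], [[-0.0005, 0, -0.1], [0, 0, 0], 0], [[-0.0005, 0, -0.12], [0, 0, 0], 0], [[-0.0005, 0, -0.12], [0, 0, 0], 0]]'

```text
clock: 14.55
ee_pos: [0.5064, -0.0515, 0.2248]
eef_rot: [[0.07, 0.997, 0.008], [0.998, -0.07, -0.002], [-0.001, 0.008, -1.0]]
contact_force: [-0.2, -0.5, 0.7]
opening: 0.5
grip_force: 0.0
```

```bash
python3 - <<'E'
from h import *
c=optics.capture('wrist');w=c['frame'][100:330,220:420]
t=optics.capture('scene')['frame'][220:350,370:500]
cv2.imwrite('pics/w6.png',np.hstack([cv2.resize(w,(400,460)),cv2.resize(t,(400,460))]))
E
```

```text
(no output)
```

View pics/w6.png

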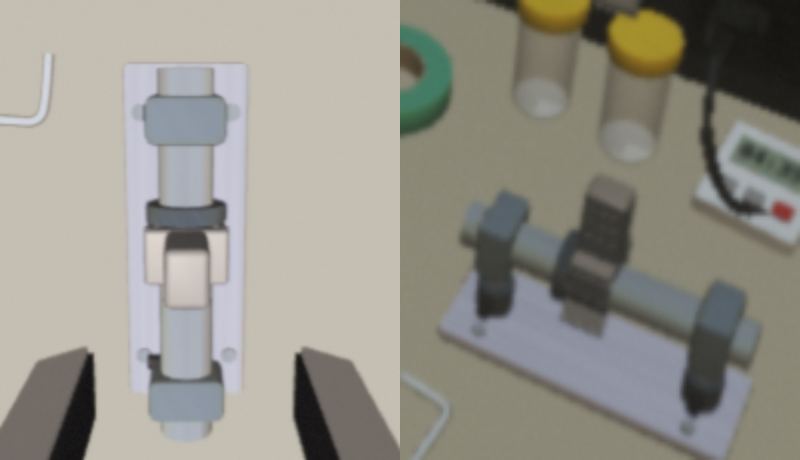

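The clip stands upright and square on the tube against the collar at (187,228), and the gripper is clear of it. I hand in.

```bash
python3 -c "
from plant import ctrl
print(ctrl.sign_off())"
```

```text
the job is handed in; nothing more can be done
None
```

I pressed the larger clip onto the tube, slid it against the collar, released it and handed the job in after about 15 s; the highest force I read was about 13 N, the last picture shows it upright and touching the collar, and no verdict came back.

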